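Sort tagged modules from the readout dock into pass and reject nests

TASK

Empty the two-bay readout dock and sort its modules by their tags: draw each module out of its bay onto the apron by its pull fin, then take it by its sides and seat it flat and fully down in its nest, the ring-tagged one in the nest marked with the ring, the cross-tagged one in the nest marked with the cross, the fin in the nest's slot. The fin is only for sliding: never lift a module by it. Do not drop or tip a module, and leave the other things on the bench where they are.

Things in the scene. Friction and masses are not known exactly. Their poses are not given: they have to be found in the camera images.
- module_ring: dark module, body 120 x 56 x 32 mm (0.27 kg), white ring-shaped tag (36 mm, open centre) on top at x = -36 mm; pull fin stands out 32 mm at its front (-x). Origin: centre of the body's underside; x from fin end to contact end. Starts home in either dock bay, x as the dock's, held by a sprung roller (5 N); only the fin clear of the guides
- module_cross: dark module, body 120 x 56 x 32 mm (0.27 kg), white cross-shaped tag (42 x 9 mm bars) on top at x = -36 mm; pull fin stands out 32 mm at its front (-x). Origin: centre of the body's underside; x from fin end to contact end. Starts home in either dock bay, x as the dock's, held by a sprung roller (5 N); only the fin clear of the guides
- fin_ring: upright pull fin (34 x 10 x 26 mm, thin across the module) of the ring-tagged module; origin at its root in the plane of the module's front end face, 17 mm above the module's underside; the fin runs from there 32 mm toward -x of the module. Pinch it about 20 mm out. It is for drawing the module out only
- fin_cross: upright pull fin (34 x 10 x 26 mm, thin across the module) of the cross-tagged module; origin at its root in the plane of the module's front end face, 17 mm above the module's underside; the fin runs from there 32 mm toward -x of the module. Pinch it about 20 mm out. It is for drawing the module out only
- dock: fixed two-bay dock: white hood 65 mm high, grey guides 43 mm high that reach 44 mm in front of it, on a 6 mm thick, 162 mm wide base plate reaching 182 mm in front of the hood as a flat apron. Origin: on the bench under the middle of the hood's front face; modules slide out toward -x; hood ends at x = +88 mm
- bay_left (a point): home position of a module's origin in the bay at the dock's +y side: on the 6 mm high bay floor, 14 mm behind the hood's front face; axes as the dock
- bay_right (a point): the same for the bay at the dock's -y side, 74 mm from the other
- nest_pass: fixed pass nest: aluminium plate 202 x 96 x 8 mm; grey locator blocks (tops 26 mm above the bench, tapered mouths) round a 124 x 60 mm pocket; a dark ring (about 40 mm) on the plate 105 mm from the pocket's centre along +x. Sides open for fingers over the middle 60 mm. Origin: on the bench under the pocket's centre; x from the end with the 26 mm fin slot to the marked end
- nest_reject: fixed reject nest: aluminium plate 202 x 96 x 8 mm; grey locator blocks (tops 26 mm above the bench, tapered mouths) round a 124 x 60 mm pocket; a dark cross (about 40 mm) on the plate 105 mm from the pocket's centre along +x. Sides open for fingers over the middle 60 mm. Origin: on the bench under the pocket's centre; x from the end with the 26 mm fin slot to the marked end
- nest_pass_seat (a point): centre of the pass nest's pocket floor, 8 mm above the bench: where a seated module's origin lies, axes alike
- nest_reject_seat (a point): the same for the reject nest
- dropper_bottle: dropper bottle, 33 mm wide, 76 mm high, standing loose beyond the right-hand nest; a bystander; origin at the centre of its underside
- cup: clear weighing cup, 46 mm wide, 28 mm high, loose, at the right; a bystander; origin at the centre of its underside
- jar: clear sample jar, 46 mm wide, 80 mm high, loose, beyond the left-hand nest, by the tube rack; a bystander; origin at the centre of its underside

How it is judged:
By the outcome, as a careful person would: the job done as asked, in the order asked, and still so for the second after the job is handed in, with the robot touching nothing.
It also fails if it takes over 69 s, if anything falls off the work surface, if the arm or the gripper's body presses on something with over 40 N, if the wrist force passes 120 N, or if a joint passes its speed limit or range.

ROBOT

A 6-joint arm with a two-finger parallel gripper is mounted at the origin on a cart in front of the work surface, level with it; the furniture and walls round the work are solid. World frame = base frame: x ahead of the robot, y to its left, z up, the work surface at z = 0. Lengths are in mm, angles in rad, forces in N, time in s.
With the tool pointing down it reaches from about 275 to 975 mm from the base axis. Payload 8.4 kg.
Tool frame: the origin (TCP) lies midway between the tips of the shut fingers; the grasp point (between the pads) lies 19 mm behind it (robot.pinch_z is the distance from the TCP to the grasp point, in mm); z points along the fingers, x is the direction in which the jaws open and shut, and the axes are right-handed (so a half turn about z gives the same grasp; the last joint's range is limited). The gripper opens to 92 mm and grips with 3 to 60 N. Pads are 20 mm wide; open, the fingers measure 128 mm over their backs; the gripper's body (75 mm by 189 mm) begins 69 mm behind the grasp point.
Start: joints at [-1.244, 0.353, 1.633, -0, 1.155, -0.002], TCP at [201.816, -591.522, 214.583] pointing down, gripper open.
Joint ranges: [-2.63, 2.63], [-0.92, 2.1], [0.06, 2.66], [-1.3, 4.44], [0, 2.69], [-3.02, 3.02]. Speed limits (rad/s): [2.22, 2.22, 2.79, 3.14, 3.14, 3.14].

INTERFACE

Orientations are given as [roll, pitch, yaw] about the fixed x, y, z axes, in that order (R = Rz(yaw) Ry(pitch) Rx(roll)).
In Python, from plant import robot gives the robot as it stands. The module is installed in compiled form; this text tells all that it offers.
- The arm moves only by the tool jog_arm, never from a script. Its argument "moves" is a list of rows, each an object with "translation": the shift along the tool's x, y, z in units of 0.3 m (1.0 is 0.3 m), a list of three; "rot": the turn, a rotation vector about the tool's x, y, z in units of 45 degrees (1.0 is 45 degrees), a list of three; "claw": the opening, from -1 (shut) to 1 (fully open). A call has 1 to 10 rows; each row shifts and turns the commanded pose from where the row before left it, along the tool's axes as they then stand; what a row does not reach is not made up. A row lasts 1/8 s, in which the tool goes at most 62.5 mm and 10.7 degrees, less where a joint would pass 70% of its speed; a pose out of reach is approached as far as the arm can. A call with a number of a shift or a turn outside -1 to 1 is refused whole. A call with a gripper value outside its range is refused whole. The fingers move at their own pace and stop on an object; "newtons" is the grip in N (left out, the last holds). Time passes only in rows, so rows that do not move let the fingers close. It gives the time, the measured TCP pose, the force and the opening at its end, in the units of the state.
- robot.state(): the state, without advancing time (a new reading comes with each control period).
- robot.snapshot(name): name is "scene" or "top" or "wrist"; returns a dict with "color" (384x512x3 uint8, red, green, blue), "mtx" (3x3 intrinsics, pixels), "dist_coeffs" ([k1, k2, p1, p2, k3] as OpenCV has them; the pictures are not rectified), "R" (3x3) and "t" (3): a world point X has camera coordinates R X + t. Camera axes: x right, y down, z forward; pixel columns grow to the right and rows downward; lengths in mm; the calibration is good to about 2 mm. A picture is of the moment at which its call begins. There is no depth.
- robot.hand_in(): hands the job in, once; it reports no verdict.
The state is a dict: "time": time; "qpos": joint angles; "qd": joint speeds; "tau": joint torques, N m; "eef_pos": TCP position; "ee_rot": TCP orientation; "contact_force": force on the tool from outside, world axes, zero at the start; "moment": the same for the moment, N m; "gripper_width": finger opening in mm.
Only numpy, scipy, OpenCV 4.12 (cv2) and the standard library are available. Lean on these libraries where they do the work, as an engineer would, in place of code of your own. Each camera call takes 0.05 s, during which the arm holds its last target. There are 200 camera calls.

## Working session

There is one attempt and no reset: what is moved stays moved. The work goes in short steps, Python scripts to look and compute and a tool call to move; the robot and the scene stay as the last step left them, time stands still between calls to the robot, and variables do not carry over. Pictures are saved under pics/ and viewed, about 8 in all and at most 12, crops included, and the job is handed in when it is done.

Besides the shell and the picture viewer there is one more tool, called after "Call:" as name([rows], argument=value, ...), one row to a line, values as JSON. jog_arm: Moves the arm, as the interface text tells. Shifts and turns lie within -1 to 1; 1 stands for 0.3 m of shift or 45 degrees of turn. Its arguments: {"type":"object","properties":{"moves":{"type":"array","items":{"type":"object","properties":{"translation":{"type":"array","items":{"type":"number","minimum":-1,"maximum":1}},"rot":{"type":"array","items":{"type":"number","minimum":-1,"maximum":1}},"claw":{"type":"number"}}}},"newtons":{"type":"number"}},"required":["moves"]}

```bash
mkdir -p pics; python3 - <<'E'
from plant import robot
import cv2,numpy as np
s=robot.state();print(s,robot.pinch_z)
for n in("top","scene"):
    d=robot.snapshot(n);cv2.imwrite(f"pics/{n}0.png",d["color"][:,:,::-1]);np.savez(f"pics/{n}0.npz",**d);print(n,d["mtx"],d["dist_coeffs"],d["R"],d["t"])
a=cv2.imread("pics/top0.png");b=cv2.imread("pics/scene0.png")
cv2.imwrite("pics/top0b.png",cv2.resize(a,(800,600),interpolation=cv2.INTER_CUBIC))
E
```

```text
{'time': 0.0, 'qpos': array([-1.24440992e+00,  3.53600696e-01,  1.63411401e+00, -1.01463978e-05,
        1.15521370e+00, -2.37497133e-03]), 'qd': array([ 0.00188031, -0.0022727 , -0.00129921, -0.00022639, -0.00084788,
        0.00091259]), 'tau': array([-1.61704123e-03, -5.93846333e+01, -3.34228313e+01,  6.94312504e-02,
        2.32516107e-02, -1.43681386e-04]), 'eef_pos': array([ 201.64949272, -591.06047834,  213.90194639]), 'ee_rot': array([ 3.14158655e+00,  1.33576988e-03, -1.24203085e+00]), 'contact_force': array([ 0.38762256, -0.35507778,  0.92511802]), 'moment': array([ 0.0030254 ,  0.02574463, -0.00584336]), 'gripper_width': 92.36473184948915} 18.700000000000003
top [[487.7927273    0.         255.16837623]
 [  0.         487.7927273  189.47388605]
 [  0.           0.           1.        ]] [-0.19173729  0.          0.          0.          0.        ] [[-0.00568445 -0.99993967 -0.00939911]
 [-0.99535069  0.00656161 -0.0960934 ]
 [ 0.09614928  0.00880917 -0.99532794]] [  11.08616248  564.90681919 1603.02079943]
scene [[439.38238199   0.         251.50977608]
 [  0.         439.38238199 191.33557962]
 [  0.           0.           1.        ]] [-0.13399765  0.          0.          0.          0.        ] [[-0.60222649 -0.79829819  0.00657606]
 [-0.59138789  0.44057225 -0.67539355]
 [ 0.53626823 -0.41062889 -0.73742817]] [ 341.08315787  371.53153858 1046.03172773]
```

View pics/top0b.png

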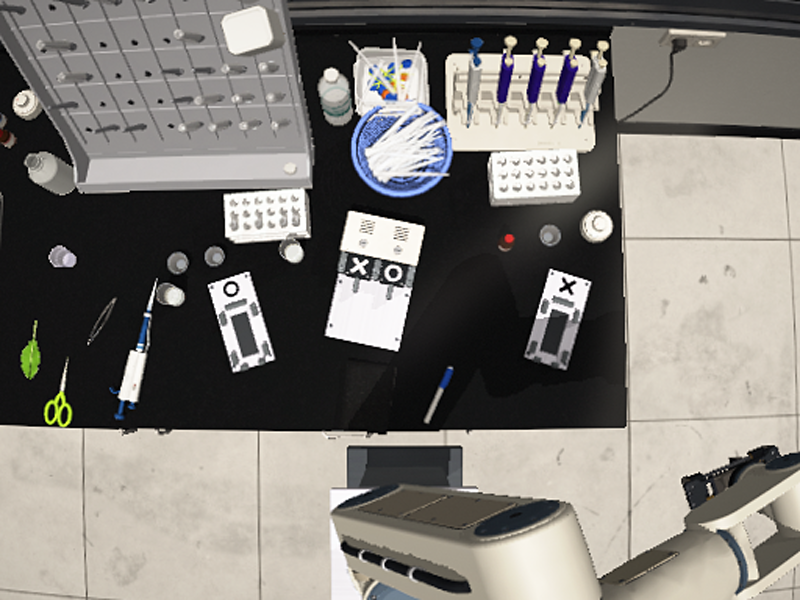

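View pics/scene0.png

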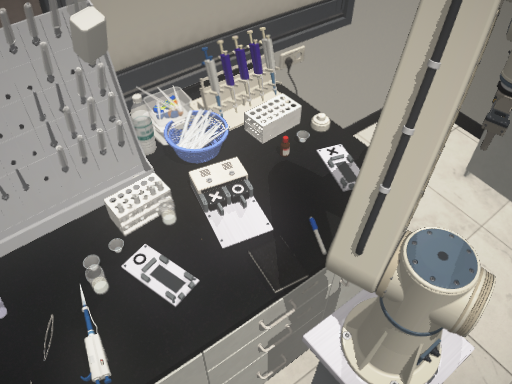

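```bash
cat > h.py <<'E'
import numpy as np,cv2
def ray(d,uv,z):
    """pixels -> world points on plane z"""
    uv=np.asarray(uv,float).reshape(-1,1,2)
    n=cv2.undistortPoints(uv,d["mtx"],d["dist_coeffs"]).reshape(-1,2)
    R,t=d["R"],d["t"]; c=-R.T@t
    v=np.c_[n,np.ones(len(n))]@R
    return c+v*((z-c[2])/v[:,2])[:,None]
def proj(d,X):
    return cv2.projectPoints(np.asarray(X,float).reshape(-1,3),cv2.Rodrigues(d["R"])[0],np.asarray(d["t"],float),d["mtx"],d["dist_coeffs"])[0].reshape(-1,2)
def rectify(d,c,yaw,z,L,W,s):
    """metric picture of plane z: frame at c, x up, y left, s px/mm"""
    u,v=np.meshgrid(np.arange(int(W*s)),np.arange(int(L*s)))
    x=L/2-v/s; y=W/2-u/s
    X=np.c_[(c[0]+np.cos(yaw)*x-np.sin(yaw)*y).ravel(),(c[1]+np.sin(yaw)*x+np.cos(yaw)*y).ravel(),np.full(x.size,z)]
    p=proj(d,X).reshape(x.shape+(2,)).astype(np.float32)
    return cv2.remap(d["color"],p[...,0],p[...,1],cv2.INTER_CUBIC)[:,:,::-1]
E
python3 - <<'E'
from h import *
d=dict(np.load("pics/top0.npz"));g=cv2.cvtColor(d["color"],cv2.COLOR_RGB2GRAY)
for n,(x,y,w,h),z in(("pass",(128,168,54,76),8),("rej",(328,164,60,80),8),("dock",(200,128,80,104),6)):
  for th in(60,90):
    m=np.zeros_like(g);m[y:y+h,x:x+w]=(g[y:y+h,x:x+w]>th)*255
    c=max(cv2.findContours(m,cv2.RETR_EXTERNAL,cv2.CHAIN_APPROX_NONE)[0],key=cv2.contourArea)
    print(n,th,cv2.minAreaRect(ray(d,c,z)[:,:2].astype(np.float32)), ray(d,cv2.approxPolyDP(c,3,True),z)[:,:2].round(0).tolist())
E
```

```text
pass 60 ((513.4971923828125, 352.65087890625), (205.4937286376953, 99.80547332763672), 16.833534240722656) [[622.0, 337.0], [595.0, 428.0], [404.0, 369.0], [431.0, 280.0]]
pass 90 ((513.7756958007812, 353.0090026855469), (203.91400146484375, 97.980224609375), 17.329195022583008) [[622.0, 337.0], [595.0, 428.0], [407.0, 369.0], [434.0, 280.0]]
rej 60 ((515.7027587890625, -337.2222900390625), (98.96820068359375, 203.2061767578125), 72.47867584228516) [[625.0, -320.0], [438.0, -261.0], [406.0, -353.0], [597.0, -413.0]]
rej 90 ((515.8892822265625, -337.36676025390625), (97.72785186767578, 202.07366943359375), 72.62613677978516) [[625.0, -323.0], [434.0, -264.0], [424.0, -332.0], [406.0, -349.0], [597.0, -413.0]]
dock 60 ((603.8896484375, 64.3875732421875), (174.6503143310547, 281.51373291015625), 77.73715209960938) [[756.0, 121.0], [485.0, 168.0], [450.0, 12.0], [723.0, -47.0]]
dock 90 ((603.9116821289062, 63.995147705078125), (173.89273071289062, 281.30389404296875), 77.73715209960938) [[756.0, 117.0], [628.0, 141.0], [628.0, 127.0], [669.0, 124.0], [651.0, 49.0], [600.0, 76.0], [617.0, 141.0], [485.0, 168.0], [450.0, 12.0], [720.0, -47.0]]
```

Cross module is in the dock's left bay and ring in the right; the pass nest is at the left and the reject nest at the right. Next, a small planner (constant tool-frame rows) and a wrist look at the dock.

```bash
cat > plan.py <<'E'
import sys,numpy as np
from plant import robot
from scipy.spatial.transform import Rotation as Ro
def plan(x,y,z,yawdeg,n,p0=None,r0=None):
    s=robot.state();p=np.array(s["eef_pos"] if p0 is None else p0);R=Ro.from_euler("xyz",s["ee_rot"] if r0 is None else r0)
    T=Ro.from_euler("xyz",[np.pi,0,np.radians(yawdeg)])
    w=(R.inv()*T).as_rotvec()/n
    S=Ro.from_rotvec(w);M=sum(((S**k).as_matrix() if k else np.eye(3)) for k in range(n))
    t=np.linalg.solve(M,R.as_matrix().T@(np.array([x,y,z])-p))
    print("n",n,"translation",(t/300).round(3).tolist(),"rot",(np.degrees(w)/45).round(3).tolist(),"mm/row",np.linalg.norm(t).round(1),"deg/row",np.degrees(np.linalg.norm(w)).round(1))
def show():
    s=robot.state();print("t",s["time"],"tcp",s["eef_pos"].round(1),"rot",np.degrees(s["ee_rot"]).round(2),"F",s["contact_force"].round(1),"w",round(s["gripper_width"],1),"q",s["qpos"].round(2))
if __name__=="__main__":
    show()
    if len(sys.argv)>1: plan(*map(float,sys.argv[1:5]),int(sys.argv[5]))
E
python3 plan.py 470 80 330 -102.2 18
```

```text
t 0.1 tcp [ 201.7 -591.1  213.9] rot [-1.800e+02  7.000e-02 -7.116e+01] F [-0.2  0.7  0.4] w 92.2 q [-1.24  0.35  1.63  0.    1.16 -0.  ]
n 18 translation [-0.122, -0.059, -0.021] rot [0.0, 0.0, 0.038] mm/row 41.2 deg/row 1.7
```

Call:
jog_arm([
  {"translation": [-0.122,-0.059,-0.021],"rot": [0,0,0.038]},
  {"translation": [-0.122,-0.059,-0.021],"rot": [0,0,0.038]},
  {"translation": [-0.122,-0.059,-0.021],"rot": [0,0,0.038]},
  {"translation": [-0.122,-0.059,-0.021],"rot": [0,0,0.038]},
  {"translation": [-0.122,-0.059,-0.021],"rot": [0,0,0.038]},
  {"translation": [-0.122,-0.059,-0.021],"rot": [0,0,0.038]},
  {"translation": [-0.122,-0.059,-0.021],"rot": [0,0,0.038]},
  {"translation": [-0.122,-0.059,-0.021],"rot": [0,0,0.038]},
  {"translation": [-0.122,-0.059,-0.021],"rot": [0,0,0.038]},
])

```text
validation failed for argument at $.mo...
```

Call:
jog_arm([
  {"translation": [-0.122,-0.059,-0.021],"rot": [0,0,0.038]},
  {"translation": [-0.122,-0.059,-0.021],"rot": [0,0,0.038]},
  {"translation": [-0.122,-0.059,-0.021],"rot": [0,0,0.038]},
  {"translation": [-0.122,-0.059,-0.021],"rot": [0,0,0.038]},
  {"translation": [-0.122,-0.059,-0.021],"rot": [0,0,0.038]},
  {"translation": [-0.122,-0.059,-0.021],"rot": [0,0,0.038]},
  {"translation": [-0.122,-0.059,-0.021],"rot": [0,0,0.038]},
  {"translation": [-0.122,-0.059,-0.021],"rot": [0,0,0.038]},
  {"translation": [-0.122,-0.059,-0.021],"rot": [0,0,0.038]},
  {"translation": [0,0,0]},
])

```text
validation failed for argument at $.mo...
```

```bash
python3 - <<'E'
from plan import *;from h import *
show();d=robot.snapshot("wrist");np.savez("pics/w1.npz",**d);print((-d["R"].T@d["t"]).round(1),d["R"].round(3),d["mtx"],d["dist_coeffs"])
cv2.imwrite("pics/w1.png",cv2.resize(d["color"],(768,576),interpolation=cv2.INTER_CUBIC)[:,:,::-1])
E
```

```text
t 0.1 tcp [ 201.7 -591.1  213.9] rot [-1.800e+02  7.000e-02 -7.116e+01] F [-0.2  0.7  0.4] w 92.2 q [-1.24  0.35  1.63  0.    1.16 -0.  ]
[ 266.9 -569.7  384.4] [[ 0.324 -0.946  0.   ]
 [-0.918 -0.314  0.244]
 [-0.231 -0.079 -0.97 ]] [[338.43357731   0.         254.06730554]
 [  0.         338.43357731 184.52042371]
 [  0.           0.           1.        ]] [0.03103179 0.         0.         0.         0.        ]
```

View pics/w1.png

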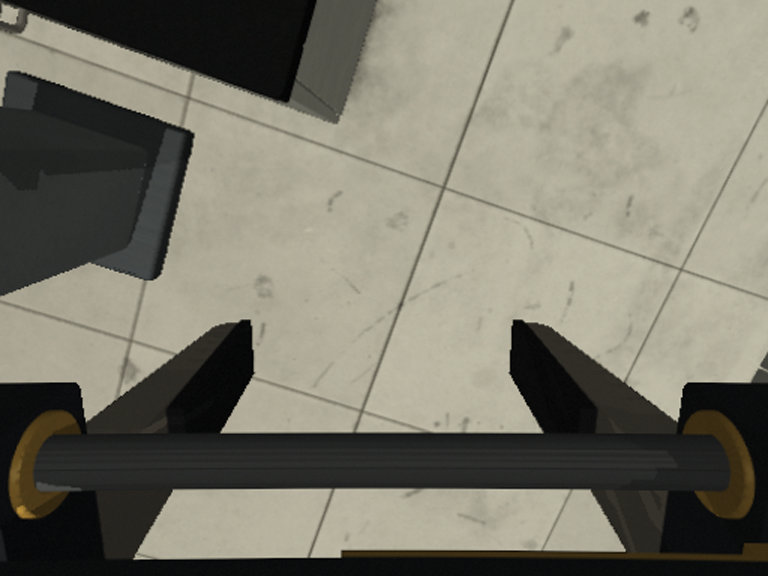

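The moves were refused (no claw field). The wrist camera sits on the tool's -y side and sees the ground ahead of the fingers. Adding claw.

```bash
python3 plan.py 510 70 330 -102.2 18
```

```text
t 0.15 tcp [ 201.7 -591.2  214. ] rot [ 1.800e+02  6.000e-02 -7.116e+01] F [ 0.2  0.2 -0.9] w 91.9 q [-1.24  0.35  1.63 -0.    1.16 -0.  ]
n 18 translation [-0.119, -0.067, -0.021] rot [0.0, 0.0, 0.038] mm/row 41.5 deg/row 1.7
```

Call:
jog_arm([
  {"translation": [0,0,-0.05],"rot": [0,0,0],"claw": 1},
])

```text
time: 0.28
eef_pos: [201.5, -590.6, 228.8]
ee_rot: [-3.142, 0.003, -1.242]
contact_force: [0.7, 0.6, 0.0]
gripper_width: 92.0
```

Call:
jog_arm([
  {"translation": [-0.119,-0.067,-0.018],"rot": [0,0,0.038],"claw": 1},
  {"translation": [-0.119,-0.067,-0.018],"rot": [0,0,0.038],"claw": 1},
  {"translation": [-0.119,-0.067,-0.018],"rot": [0,0,0.038],"claw": 1},
  {"translation": [-0.119,-0.067,-0.018],"rot": [0,0,0.038],"claw": 1},
  {"translation": [-0.119,-0.067,-0.018],"rot": [0,0,0.038],"claw": 1},
  {"translation": [-0.119,-0.067,-0.018],"rot": [0,0,0.038],"claw": 1},
  {"translation": [-0.119,-0.067,-0.018],"rot": [0,0,0.038],"claw": 1},
  {"translation": [-0.119,-0.067,-0.018],"rot": [0,0,0.038],"claw": 1},
  {"translation": [-0.119,-0.067,-0.018],"rot": [0,0,0.038],"claw": 1},
])

```text
time: 1.4
eef_pos: [312.1, -239.6, 279.5]
ee_rot: [-3.14, -0.001, -1.512]
contact_force: [0.7, -1.0, -0.3]
gripper_width: 92.1
```

Call:
jog_arm([
  {"translation": [-0.119,-0.067,-0.018],"rot": [0,0,0.038],"claw": 1},
  {"translation": [-0.119,-0.067,-0.018],"rot": [0,0,0.038],"claw": 1},
  {"translation": [-0.119,-0.067,-0.018],"rot": [0,0,0.038],"claw": 1},
  {"translation": [-0.119,-0.067,-0.018],"rot": [0,0,0.038],"claw": 1},
  {"translation": [-0.119,-0.067,-0.018],"rot": [0,0,0.038],"claw": 1},
  {"translation": [-0.119,-0.067,-0.018],"rot": [0,0,0.038],"claw": 1},
  {"translation": [-0.119,-0.067,-0.018],"rot": [0,0,0.038],"claw": 1},
  {"translation": [-0.119,-0.067,-0.018],"rot": [0,0,0.038],"claw": 1},
  {"translation": [-0.119,-0.067,-0.018],"rot": [0,0,0.038],"claw": 1},
  {"translation": [0,0,0],"rot": [0,0,0],"claw": 1},
])

```text
time: 2.65
eef_pos: [512.1, 70.2, 327.8]
ee_rot: [-3.14, 0.001, -1.777]
contact_force: [-0.7, -0.3, 0.6]
gripper_width: 91.8
```

```bash
python3 - <<'E'
from plan import *;from h import *
show();d=robot.snapshot("wrist");np.savez("pics/w1.npz",**d);print((-d["R"].T@d["t"]).round(1))
cv2.imwrite("pics/w1b.png",cv2.resize(d["color"],(768,576),interpolation=cv2.INTER_CUBIC)[:,:,::-1])
E
```

```text
t 2.65 tcp [512.1  70.2 327.8] rot [-1.7992e+02  5.0000e-02 -1.0182e+02] F [-0.7 -0.3  0.6] w 91.8 q [0.13 0.09 1.72 0.   1.33 1.91]
[579.2  55.7 498.4]
```

View pics/w1b.png

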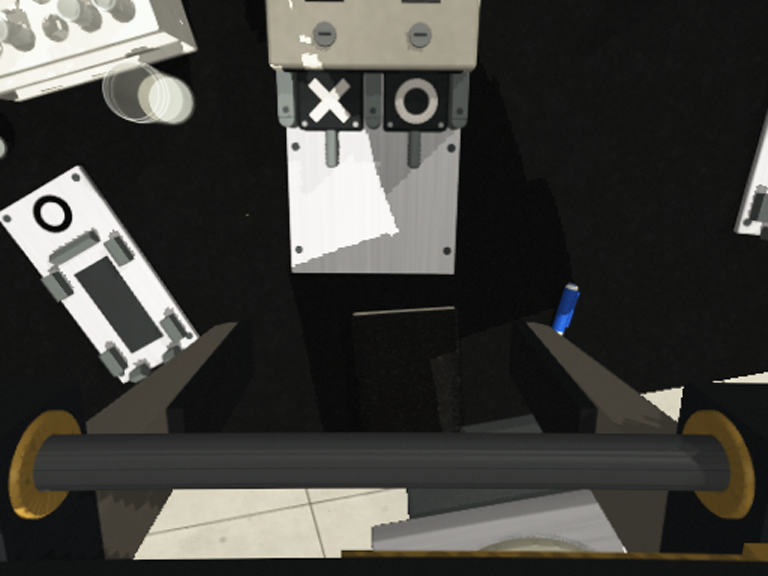

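The view shows the dock (cross at (330,100), ring at (416,100), fins at (332,150) and (413,150), apron front edge at row 273) and the pass nest's ring (52,214) and pocket (118,303).

```bash
cat >> h.py <<'E'
def rectcontour(d,poly,z,th):
    """white blob inside pixel polygon -> world contour, minAreaRect"""
    g=cv2.cvtColor(d["color"],cv2.COLOR_RGB2GRAY);m=np.zeros_like(g);cv2.fillPoly(m,[np.int32(poly)],255)
    m&=((g>th)*255).astype(np.uint8)
    c=max(cv2.findContours(m,cv2.RETR_EXTERNAL,cv2.CHAIN_APPROX_NONE)[0],key=cv2.contourArea)
    return ray(d,c,z)[:,:2]
def edge(P,c,yaw,axis,sgn,lo,hi):
    """robust line through contour points on one side: local coords -> (offset at 0, slope)"""
    C,S=np.cos(yaw),np.sin(yaw);q=(P-c)@np.array([[C,-S],[S,C]])
    a,b=q[:,axis],q[:,1-axis];k=(b>lo)&(b<hi)&(a*sgn>0);a,b=a[k],b[k]
    for _ in range(4):
        f=np.polyfit(b,a,1);r=a-np.polyval(f,b);k=abs(r)<max(1.0,2*r.std());a,b=a[k],b[k]
    return f[1],np.degrees(f[0]),len(a)
def blob(d,poly,z,lo,hi,minA=20):
    """moment centroids of blobs with grey in lo..hi inside polygon, on plane z"""
    g=cv2.cvtColor(d["color"],cv2.COLOR_RGB2GRAY);m=np.zeros_like(g);cv2.fillPoly(m,[np.int32(poly)],255)
    m&=((g>=lo)&(g<=hi)).astype(np.uint8)*255
    n,l,st,ce=cv2.connectedComponentsWithStats(m)
    return [(ray(d,ce[i],z)[0,:2].round(1).tolist(),int(st[i,4])) for i in range(1,n) if st[i,4]>=minA]
E
python3 - <<'E'
from h import *
d=dict(np.load("pics/w1.npz"))
s=lambda p:(np.array(p)*2/3)
g=cv2.cvtColor(d["color"],cv2.COLOR_RGB2GRAY)
P=rectcontour(d,s([(275,125),(475,125),(475,285),(275,285)]),6,60)
c=np.array([555.,70.]);yaw=np.radians(-12.2)
print("apron L,R",edge(P,c,yaw,1,1,-70,30),edge(P,c,yaw,1,-1,-70,30),"front",edge(P,c,yaw,0,-1,-60,60))
print("tags",blob(d,s([(300,72),(445,72),(445,128),(300,128)]),38,130,255))
# fins: dark strips on apron, profile rows
for r in (94,98,102,106):print(r,g[r,205:300].tolist())
P=rectcontour(d,s([(70,160),(90,160),(205,345),(130,390),(-5,220),(-5,200)]),8,100)
c=np.array([513.6,352.8]);yaw=np.radians(17.1)
for ax in(0,1):
  for sg in(1,-1):print("nest",ax,sg,edge(P,c,yaw,ax,sg,*((-40,40) if ax==0 else (-30,95))))
print("ring",blob(d,s([(20,185),(85,185),(85,240),(20,240)]),8,0,90),"pocket",blob(d,s([(75,250),(110,245),(170,345),(125,360)]),8,0,75,200))
E
```

```text
apron L,R (np.float64(79.65206082459075), np.float64(-0.19587940609603052), 70) (np.float64(-81.72081607223937), np.float64(-0.06676734661038641), 70) front (np.float64(-91.27216991695255), np.float64(0.5703170781947828), 80)
tags [([628.4, 92.0], 454), ([612.1, 18.2], 346)]
94 [239, 237, 237, 237, 237, 237, 237, 240, 241, 239, 239, 215, 145, 133, 147, 151, 154, 146, 120, 80, 85, 202, 240, 241, 239, 239, 239, 239, 240, 240, 240, 239, 239, 240, 240, 239, 239, 240, 241, 241, 237, 201, 131, 129, 131, 132, 130, 129, 134, 136, 134, 131, 127, 129, 130, 131, 130, 133, 133, 131, 131, 134, 132, 133, 131, 128, 112, 73, 58, 72, 78, 81, 81, 80, 78, 104, 132, 132, 131, 130, 131, 131, 135, 134, 132, 128, 128, 131, 131, 132, 136, 144, 155, 163, 160]
98 [239, 238, 238, 237, 237, 237, 237, 240, 240, 239, 239, 211, 141, 133, 147, 152, 156, 146, 122, 84, 84, 174, 232, 241, 240, 239, 239, 240, 240, 240, 239, 240, 239, 240, 240, 239, 239, 240, 240, 242, 241, 227, 165, 129, 131, 132, 128, 129, 133, 134, 133, 130, 128, 129, 128, 131, 130, 132, 133, 130, 131, 132, 133, 132, 130, 126, 107, 65, 60, 72, 79, 81
[... 748 characters left out ...]
9, 239, 239, 238, 239, 240, 241, 242, 241, 240, 238, 210, 131, 132, 128, 129, 133, 134, 131, 130, 127, 127, 128, 130, 129, 132, 131, 129, 130, 133, 132, 132, 130, 124, 97, 52, 62, 74, 80, 80, 79, 76, 76, 101, 129, 142, 158, 158, 159, 160, 162, 159, 158, 154, 155, 158, 158, 158, 160, 161, 162, 159, 158]
nest 0 1 (np.float64(99.3470304115611), np.float64(-0.14657272037579064), 46)
nest 0 -1 (np.float64(-98.42469400386307), np.float64(-3.51073022407188), 83)
nest 1 1 (np.float64(46.47893703190467), np.float64(0.24659532433289247), 65)
nest 1 -1 (np.float64(-49.976096954306406), np.float64(0.8364728852085043), 71)
ring [([610.8, 388.9], 85), ([584.7, 374.6], 275)] pocket [([484.1, 341.9], 1424)]
```

```bash
cat >> h.py <<'E'
DK=np.array([643.4,49.5]);DY=np.radians(-12.4)
def loc2w(o,yaw,x,y):
    return np.array([o[0]+np.cos(yaw)*x-np.sin(yaw)*y,o[1]+np.sin(yaw)*x+np.cos(yaw)*y])
E
python3 - <<'E'
from h import *;from plan import plan
d=dict(np.load("pics/w1.npz"))
for y in(37,-37):
  for dy in(-5,5): 
    for x in (-50,-66,-78):print(y,dy,x,proj(d,[*loc2w(DK,DY,x,y+dy),36])[0].round(1))
for y in(37,-37):print("tag",loc2w(DK,DY,-22,y).round(1))
t=loc2w(DK,DY,-67,-37);print(t);plan(*t,70,-102.4,7)
E
```

```text
37 -5 -50 [223.8  88.5]
37 -5 -66 [223.9 101.1]
37 -5 -78 [224.  110.4]
37 5 -50 [216.2  88.4]
37 5 -66 [216.4 101. ]
37 5 -78 [216.5 110.4]
-37 -5 -50 [280.2  89.2]
-37 -5 -66 [279.8 101.8]
-37 -5 -78 [279.5 111.1]
-37 5 -50 [272.6  89.1]
-37 5 -66 [272.3 101.7]
-37 5 -78 [272. 111.]
tag [629.9  90.4]
tag [614.   18.1]
[570.01775025  27.75039262]
n 7 translation [0.013, -0.032, 0.123] rot [-0.0, -0.0, 0.002] mm/row 38.2 deg/row 0.1
```

Fins in the picture agree with the dock pose within 1 mm. Moving over the ring fin.

Call:
jog_arm([
  {"translation": [0.013,-0.032,0.123],"rot": [0,0,0.002],"claw": 0},
  {"translation": [0.013,-0.032,0.123],"rot": [0,0,0.002],"claw": 0},
  {"translation": [0.013,-0.032,0.123],"rot": [0,0,0.002],"claw": 0},
  {"translation": [0.013,-0.032,0.123],"rot": [0,0,0.002],"claw": 0},
  {"translation": [0.013,-0.032,0.123],"rot": [0,0,0.002],"claw": 0},
  {"translation": [0.013,-0.032,0.123],"rot": [0,0,0.002],"claw": 0},
  {"translation": [0.013,-0.032,0.123],"rot": [0,0,0.002],"claw": 0},
  {"translation": [0,0,0],"rot": [0,0,0],"claw": 0},
  {"translation": [0,0,0],"rot": [0,0,0],"claw": 0},
])

```text
time: 3.82
eef_pos: [570.6, 27.2, 69.9]
ee_rot: [-3.141, 0.0, -1.791]
contact_force: [0.0, 0.1, 0.1]
gripper_width: 45.7
```

```bash
python3 plan.py 570 27.8 10.5 -102.4 3
```

```text
t 3.825 tcp [570.6  27.2  69.9] rot [-1.7996e+02  1.0000e-02 -1.0260e+02] F [0.  0.1 0.1] w 45.7 q [ 0.04  0.45  1.86 -0.    0.83  1.84]
n 3 translation [-0.001, 0.001, 0.066] rot [-0.0, 0.0, -0.001] mm/row 19.8 deg/row 0.1
```

Call:
jog_arm([
  {"translation": [-0.001,0.001,0.066],"rot": [0,0,-0.001],"claw": 0},
  {"translation": [-0.001,0.001,0.066],"rot": [0,0,-0.001],"claw": 0},
  {"translation": [-0.001,0.001,0.066],"rot": [0,0,-0.001],"claw": 0},
  {"translation": [0,0,0],"rot": [0,0,0],"claw": -1},
  {"translation": [0,0,0],"rot": [0,0,0],"claw": -1},
  {"translation": [0,0,0],"rot": [0,0,0],"claw": -1},
  {"translation": [0,0,0],"rot": [0,0,0],"claw": -1},
], newtons=20)

```text
time: 4.7
eef_pos: [570.4, 28.7, 10.0]
ee_rot: [-3.14, 0.0, -1.788]
contact_force: [-1.9, 1.1, 6.7]
gripper_width: 10.2
```

Call:
jog_arm([
  {"translation": [0,0,0],"rot": [0,0,0],"claw": -1},
])

```text
time: 4.82
eef_pos: [570.4, 28.7, 10.0]
ee_rot: [-3.14, 0.0, -1.788]
contact_force: [-0.1, 0.1, 7.4]
gripper_width: 9.6
```

Call:
jog_arm([
  {"translation": [0,0.015,-0.003],"rot": [0,0,0],"claw": -1},
  {"translation": [0,0.03,0],"rot": [0,0,0],"claw": -1},
  {"translation": [0,0.03,0],"rot": [0,0,0],"claw": -1},
  {"translation": [0,0.03,0],"rot": [0,0,0],"claw": -1},
])

```text
time: 5.32
eef_pos: [541.0, 35.4, 10.7]
ee_rot: [-3.137, 0.001, -1.788]
contact_force: [6.2, -0.5, -0.7]
gripper_width: 9.9
```

Call:
jog_arm([
  {"translation": [0,0.035,0],"rot": [0,0,0],"claw": -1},
  {"translation": [0,0.035,0],"rot": [0,0,0],"claw": -1},
  {"translation": [0,0.035,0],"rot": [0,0,0],"claw": -1},
  {"translation": [0,0.035,0],"rot": [0,0,0],"claw": -1},
  {"translation": [0,0.035,0],"rot": [0,0,0],"claw": -1},
  {"translation": [0,0.035,0],"rot": [0,0,0],"claw": -1},
  {"translation": [0,0.035,0],"rot": [0,0,0],"claw": -1},
  {"translation": [0,0.035,0],"rot": [0,0,0],"claw": -1},
  {"translation": [0,0.03,0],"rot": [0,0,0],"claw": -1},
  {"translation": [0,0,0],"rot": [0,0,0],"claw": -1},
])

```text
time: 6.58
eef_pos: [446.5, 55.7, 9.9]
ee_rot: [3.139, -0.0, -1.788]
contact_force: [-3.0, 2.6, 7.3]
gripper_width: 10.0
```

Call:
jog_arm([
  {"translation": [0,0,0],"rot": [0,0,0],"claw": 0},
  {"translation": [0,0,0],"rot": [0,0,0],"claw": 0},
  {"translation": [0,0,0],"rot": [0,0,0],"claw": 0},
  {"translation": [0,0,-0.1],"rot": [0,0,0],"claw": 1},
  {"translation": [0,0,-0.16],"rot": [0,0,0],"claw": 1},
  {"translation": [0,0,-0.16],"rot": [0,0,0],"claw": 1},
  {"translation": [0,0,-0.1],"rot": [0,0,0],"claw": 1},
  {"translation": [0,0,0],"rot": [0,0,0],"claw": 1},
  {"translation": [0,0,0],"rot": [0,0,0],"claw": 1},
])

```text
time: 7.7
eef_pos: [447.6, 55.3, 165.1]
ee_rot: [3.141, -0.0, -1.788]
contact_force: [0.1, -0.4, -0.5]
gripper_width: 91.5
```

```bash
python3 - <<'E'
from plan import *;from h import *
show();d=robot.snapshot("wrist");np.savez("pics/w2.npz",**d);print((-d["R"].T@d["t"]).round(1))
cv2.imwrite("pics/w2.png",d["color"][:,:,::-1])
E
```

```text
t 7.7 tcp [447.6  55.3 165.1] rot [ 1.7994e+02 -2.0000e-02 -1.0244e+02] F [ 0.1 -0.4 -0.5] w 91.5 q [0.12 0.14 2.04 0.   0.96 1.91]
[515.1  40.2 335.5]
```

View pics/w2.png

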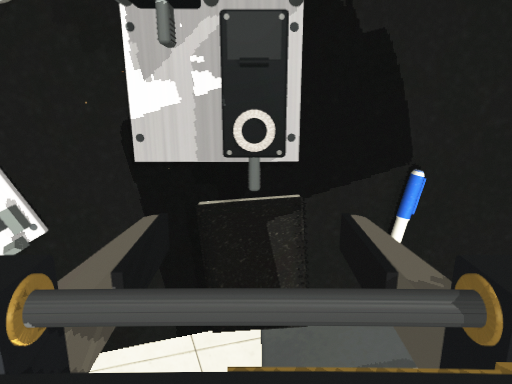

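Ring module is fully out on the apron (ring at (254,131), body rows 10–158, clear of guides).

```bash
python3 - <<'E'
from h import *;from plan import *
d=dict(np.load("pics/w2.npz"));g=cv2.cvtColor(d["color"],cv2.COLOR_RGB2GRAY)
print("ring",blob(d,[(228,105),(280,105),(280,154),(228,154)],38,130,255))
for r in(30,60,90,120,145):print(r,g[r,214:228].tolist(),g[r,280:296].tolist())
print("col254 fin",g[184:196,254].tolist(), "top", g[2:16,240].tolist(),"front",g[150:166,235].tolist())
a=ray(d,[(254,131)],38)[0];print(a)
# expected: drawn D along -x
for D in(122,126):print(D,loc2w(DK,DY,-22-D,-37).round(1),"centre",loc2w(DK,DY,14-D,-37).round(1))
for x,y in((-60,28),(-60,-28),(60,28),(60,-28)):print(proj(d,[*loc2w(DK,DY,14-125+x,-37+y),38])[0].round(1))
E
```

```text
ring [([489.5, 45.6], 897)]
30 [185, 173, 170, 165, 170, 128, 56, 29, 38, 41, 41, 40, 47, 55] [56, 50, 40, 41, 41, 40, 33, 40, 114, 210, 197, 120, 70, 68, 67, 71]
60 [171, 172, 172, 169, 165, 169, 119, 41, 31, 38, 38, 38, 39, 40] [38, 40, 39, 39, 37, 33, 28, 116, 209, 207, 205, 203, 205, 206, 206, 204]
90 [168, 170, 172, 171, 168, 164, 167, 117, 27, 33, 36, 36, 35, 35] [40, 38, 39, 38, 35, 28, 66, 153, 205, 203, 201, 203, 204, 205, 205, 203]
120 [166, 167, 169, 170, 169, 167, 165, 148, 91, 28, 32, 34, 36, 34] [35, 34, 34, 32, 30, 45, 139, 202, 202, 202, 201, 203, 204, 204, 202, 203]
145 [167, 166, 168, 168, 170, 168, 166, 163, 127, 44, 29, 31, 33, 34] [33, 32, 31, 31, 28, 101, 177, 202, 202, 202, 202, 202, 203, 201, 202, 205]
col254 fin [108, 110, 109, 108, 107, 100, 86, 29, 18, 15, 17, 18] top [176, 177, 176, 176, 176, 176, 161, 105, 34, 49, 58, 58, 59, 59] front [33, 32, 32, 33, 34, 29, 25, 87, 166, 166, 167, 157, 22, 15, 15, 16]
[488.73489356  45.58755233  38.        ]
122 [494.8  44.3] centre [530.   36.6]
126 [490.9  45.1] centre [526.1  37.4]
[222.4 154.7]
[285.5 154.6]
[218.6   4.4]
[289.2   4.4]
```

```bash
python3 - <<'E'
from plan import *
plan(524.5,37.8,75,-102.4,3)
plan(524.5,37.8,12,-102.4,2,p0=[524.5,37.8,75],r0=np.radians([180,0,-102.4]))
E
```

```text
n 3 translation [0.0, -0.088, 0.1] rot [0.001, -0.0, -0.0] mm/row 39.9 deg/row 0.0
n 2 translation [0.0, -0.0, 0.105] rot [0.0, 0.0, 0.0] mm/row 31.5 deg/row 0.0
```

Call:
jog_arm([
  {"translation": [0,-0.088,0.1],"rot": [0,0,0],"claw": 1},
  {"translation": [0,-0.088,0.1],"rot": [0,0,0],"claw": 1},
  {"translation": [0,-0.088,0.1],"rot": [0,0,0],"claw": 1},
  {"translation": [0,0,0],"rot": [0,0,0],"claw": 1},
  {"translation": [0,0,0.07],"rot": [0,0,0],"claw": 1},
  {"translation": [0,0,0.07],"rot": [0,0,0],"claw": 1},
  {"translation": [0,0,0.07],"rot": [0,0,0],"claw": 1},
  {"translation": [0,0,0],"rot": [0,0,0],"claw": 1},
])

```text
time: 8.75
eef_pos: [523.4, 38.5, 12.2]
ee_rot: [3.138, -0.001, -1.788]
contact_force: [-0.0, -0.5, 0.3]
gripper_width: 91.8
```

Call:
jog_arm([
  {"translation": [0,0,0],"rot": [0,0,0],"claw": 0},
  {"translation": [0,0,0],"rot": [0,0,0],"claw": 0},
  {"translation": [0,0,0],"rot": [0,0,0],"claw": 0},
  {"translation": [0,0,0],"rot": [0,0,0],"claw": 0},
], newtons=25)

```text
time: 9.25
eef_pos: [525.9, 38.4, 13.4]
ee_rot: [-3.141, 0.0, -1.788]
contact_force: [-1.5, 0.9, 4.6]
gripper_width: 55.8
```

Gripped by the sides at 55.8 mm. Lift straight up, then to a viewing pose short of the pass nest.

Call:
jog_arm([
  {"translation": [0,0,-0.03],"rot": [0,0,0],"claw": 0},
  {"translation": [0,0,-0.1],"rot": [0,0,0],"claw": 0},
  {"translation": [0,0,-0.1],"rot": [0,0,0],"claw": 0},
  {"translation": [0,0,-0.1],"rot": [0,0,0],"claw": 0},
])

```text
time: 9.75
eef_pos: [525.3, 38.3, 113.2]
ee_rot: [3.141, -0.0, -1.788]
contact_force: [0.0, -0.4, -2.2]
gripper_width: 56.0
```

```bash
python3 plan.py 393 313 320 -72.5 9
```

```text
t 9.75 tcp [525.3  38.3 113.2] rot [ 179.98   -0.   -102.44] F [ 0.  -0.4 -2.2] w 56.0 q [0.07 0.33 1.93 0.   0.88 1.86]
n 9 translation [-0.104, 0.048, -0.077] rot [0.0, 0.0, -0.074] mm/row 41.2 deg/row 3.3
```

Call:
jog_arm([
  {"translation": [-0.104,0.048,-0.077],"rot": [0,0,-0.074],"claw": 0},
  {"translation": [-0.104,0.048,-0.077],"rot": [0,0,-0.074],"claw": 0},
  {"translation": [-0.104,0.048,-0.077],"rot": [0,0,-0.074],"claw": 0},
  {"translation": [-0.104,0.048,-0.077],"rot": [0,0,-0.074],"claw": 0},
  {"translation": [-0.104,0.048,-0.077],"rot": [0,0,-0.074],"claw": 0},
  {"translation": [-0.104,0.048,-0.077],"rot": [0,0,-0.074],"claw": 0},
  {"translation": [-0.104,0.048,-0.077],"rot": [0,0,-0.074],"claw": 0},
  {"translation": [-0.104,0.048,-0.077],"rot": [0,0,-0.074],"claw": 0},
  {"translation": [-0.104,0.048,-0.077],"rot": [0,0,-0.074],"claw": 0},
  {"translation": [0,0,0],"rot": [0,0,0],"claw": 0},
])

```text
time: 11.0
eef_pos: [392.5, 315.7, 321.9]
ee_rot: [-3.139, 0.002, -1.262]
contact_force: [0.3, 0.4, -2.3]
gripper_width: 55.5
```

Call:
jog_arm([
  {"translation": [0,0,0],"rot": [0,0,0],"claw": 0},
  {"translation": [0,0,0],"rot": [0,0,0],"claw": 0},
])

```text
time: 11.25
eef_pos: [393.2, 313.0, 319.1]
ee_rot: [3.14, -0.001, -1.266]
contact_force: [-0.2, 0.2, -3.1]
gripper_width: 56.2
```

```bash
python3 - <<'E'
from plan import *;from h import *
show();d=robot.snapshot("wrist");np.savez("pics/w3.npz",**d,tcp=robot.state()["eef_pos"]);print((-d["R"].T@d["t"]).round(1))
cv2.imwrite("pics/w3.png",cv2.resize(d["color"],(768,576),interpolation=cv2.INTER_CUBIC)[:,:,::-1])
E
```

```text
t 11.25 tcp [393.2 313.  319.1] rot [ 1.7992e+02 -5.0000e-02 -7.2540e+01] F [-0.2  0.2 -3.1] w 56.2 q [ 0.67  0.07  1.76 -0.    1.32  1.94]
[459.1 333.3 489.5]
```

View pics/w3.png

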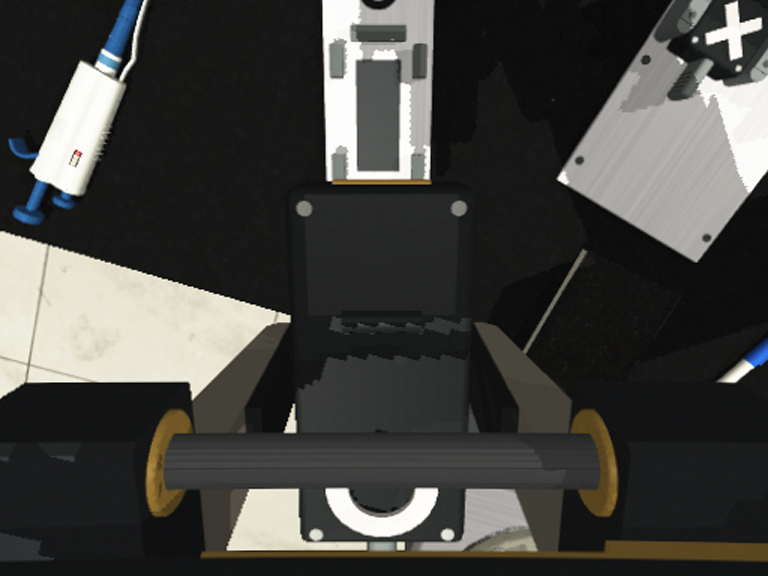

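The module hangs level in the hand; the nest is upright above it (pad (378,115), end block (378,33), side blocks at columns 337 and 420).

```bash
python3 - <<'E'
from h import *
d=dict(np.load("pics/w3.npz"));g=cv2.cvtColor(d["color"],cv2.COLOR_RGB2GRAY)
yaw=np.radians(17.5);ex=np.array([np.cos(yaw),np.sin(yaw)]);ey=np.array([-ex[1],ex[0]]);T=d["tcp"][:2]
L=lambda P:np.c_[(P[:,:2]-T)@ex,(P[:,:2]-T)@ey].round(1).tolist()
# held module
print("screws",L(np.array([b[0] for b in blob(d,[(190,128),(320,128),(320,150),(190,150)],343.7,110,255,5)])))
print("front screws",L(np.array([b[0] for b in blob(d,[(203,350),(308,350),(308,362),(203,362)],343.7,110,255,5)])))
for r in(160,190):
  print(r,g[r,186:202].tolist(),g[r,306:324].tolist())
# nest
P=rectcontour(d,[(205,20),(300,20),(300,121),(205,121)],8,100)
for sg in(1,-1):print("plate side",edge(P,np.array([484.,342.]),yaw,1,sg,-40,60))
b=blob(d,[(233,36),(271,36),(271,118),(233,118)],8,0,110,200);print("pad",b,L(np.array([x[0] for x in b])))
for r in(60,90):print(r,g[r,210:294].tolist())
for c in(252,):print(c,g[8:122,c].tolist())
for c in(225,280):print(c,g[20:60,c].tolist(),g[92:124,c].tolist())
print(g[45,214:292].tolist(),g[112,214:292].tolist())
E
```

```text
screws [[52.3, 21.4], [52.3, -22.9]]
front screws [[-55.6, -0.8], [-59.2, 17.6], [-58.9, -22.5], [-60.7, -0.8], [-60.6, -7.2]]
160 [22, 21, 22, 23, 22, 21, 17, 22, 23, 26, 26, 26, 25, 27, 27, 26] [25, 26, 26, 28, 26, 26, 27, 24, 24, 23, 22, 22, 23, 23, 22, 23, 24, 25]
190 [24, 24, 23, 21, 24, 23, 20, 20, 20, 23, 25, 24, 26, 26, 26, 24] [26, 27, 26, 28, 27, 26, 24, 22, 25, 22, 23, 22, 21, 22, 23, 21, 22, 22]
plate side (np.float64(48.93517111505541), np.float64(-0.3703838372081697), 78)
plate side (np.float64(-45.912642339963256), np.float64(-0.23763670253851513), 78)
pad [([486.3, 344.1], 2076)] [[98.0, 1.7]]
60 [24, 21, 21, 21, 21, 19, 209, 251, 253, 253, 253, 252, 252, 253, 253, 252, 252, 253, 253, 253, 253, 253, 253, 253, 253, 253, 248, 192, 84, 83, 85, 85, 84, 85, 85, 85, 84, 84, 85, 83, 83, 84, 83, 84, 84, 82, 83, 83, 82, 83, 83, 83, 83, 82, 83, 82, 138, 236, 253, 253, 253, 253, 251, 231, 186, 185, 185, 182, 181, 181, 182, 181, 179, 180, 189, 188, 185, 154, 28, 13, 14, 13, 13, 11]
90 [24, 22, 22, 20, 21, 21, 31, 212, 251, 253, 253, 253, 252, 253, 253, 253, 252, 253, 253, 253, 25
[... 1480 characters left out ...]
0, 54, 216, 246, 248, 204, 128, 130, 130, 131, 131, 131, 132, 130, 105, 146, 179, 242, 253, 253, 253, 253, 240, 147, 84, 84, 84, 83, 83, 83, 83, 83, 82, 82, 81, 79, 81, 82, 81, 82, 80, 81, 81, 82, 80, 81, 81, 81, 81, 78, 74, 63, 48, 100, 153, 151, 151, 153, 155, 156, 137, 78, 69, 69, 68, 70, 77, 88, 87, 88, 125, 188, 184, 161, 65, 11, 14, 14] [19, 22, 22, 131, 234, 250, 240, 178, 129, 131, 129, 132, 132, 132, 132, 110, 133, 232, 252, 253, 253, 253, 252, 238, 125, 89, 88, 88, 89, 88, 89, 88, 88, 89, 88, 87, 87, 87, 87, 87, 86, 86, 87, 87, 85, 86, 88, 83, 79, 78, 78, 76, 199, 249, 248, 248, 247, 248, 248, 234, 144, 130, 130, 129, 131, 132, 131, 132, 144, 230, 253, 250, 200, 18, 23, 22, 20, 14]
```

```bash
python3 - <<'E'
from h import *
d=dict(np.load("pics/w2.npz"));yaw=DY;ex=np.array([np.cos(yaw),np.sin(yaw)]);ey=np.array([-ex[1],ex[0]]);T=np.array([524.5,37.8])
L=lambda P:np.c_[(P[:,:2]-T)@ex,(P[:,:2]-T)@ey].round(1).tolist()
B=blob(d,[(222,10),(287,10),(284,155),(224,155)],38,85,255,3)
for b in B:print(L(np.array([b[0]])),b[1])
d=dict(np.load("pics/w3.npz"));T=d["tcp"][:2];yaw=np.radians(17.5);ex=np.array([np.cos(yaw),np.sin(yaw)]);ey=np.array([-ex[1],ex[0]])
print("far/near block tops",L(ray(d,[(225,50.5),(280,51),(225,102.3),(280,102.3)],26)))
print("inner faces top row45", L(ray(d,[(227.8,45),(274,45)],26)),"row112",L(ray(d,[(228.5,112),(274,112)],26)),"pad side row60,90",L(ray(d,[(237.5,60),(266,60),(237.7,90),(265.9,90)],8)))
print("near end screws z var",[ L(ray(d,[(305/1.5,208/1.5),(459/1.5,208/1.5),(316/1.5,535/1.5),(447/1.5,535/1.5)],z)) for z in (341,343.7,346)])
print("ring far-tag? end block edges row",L(ray(d,[(252,17),(252,27)],26)))
E
```

```text
[[54.3, 22.2]] 35
[[54.4, -21.9]] 34
[[-35.7, 0.0]] 971
[[-55.0, 22.0]] 21
[[-55.0, -22.2]] 21
far/near block tops [[128.2, 35.6], [127.7, -34.7], [64.2, 37.1], [64.2, -36.0]]
inner faces top row45 [[134.7, 31.9], [134.8, -26.9]] row112 [[51.6, 32.7], [51.6, -28.2]] pad side row60,90 [[118.8, 20.6], [118.8, -17.5], [80.3, 20.8], [80.3, -17.8]]
near end screws z var [[[51.9, 21.3], [51.9, -23.5], [-60.0, 21.5], [-60.1, -23.4]], [[52.2, 20.9], [52.2, -23.1], [-57.7, 21.1], [-57.8, -23.0]], [[52.5, 20.6], [52.5, -22.8], [-55.7, 20.7], [-55.8, -22.7]]]
ring far-tag? end block edges row [[167.0, 1.0], [155.7, 1.1]]
```

```bash
python3 plan.py 486.2 344.7 60 -72.6 7
```

```text
t 11.3 tcp [393.4 313.1 319.1] rot [ 1.7992e+02 -4.0000e-02 -7.2550e+01] F [ 0.6 -0.7 -2. ] w 55.5 q [ 0.67  0.07  1.76 -0.    1.32  1.94]
n 7 translation [-0.001, -0.047, 0.123] rot [0.0, -0.0, 0.0] mm/row 39.6 deg/row 0.0
```

Call:
jog_arm([
  {"translation": [-0.001,-0.047,0.123],"rot": [0,0,0],"claw": 0},
  {"translation": [-0.001,-0.047,0.123],"rot": [0,0,0],"claw": 0},
  {"translation": [-0.001,-0.047,0.123],"rot": [0,0,0],"claw": 0},
  {"translation": [-0.001,-0.047,0.123],"rot": [0,0,0],"claw": 0},
  {"translation": [-0.001,-0.047,0.123],"rot": [0,0,0],"claw": 0},
  {"translation": [-0.001,-0.047,0.123],"rot": [0,0,0],"claw": 0},
  {"translation": [-0.001,-0.047,0.123],"rot": [0,0,0],"claw": 0},
  {"translation": [0,0,0],"rot": [0,0,0],"claw": 0},
  {"translation": [0,0,0],"rot": [0,0,0],"claw": 0},
  {"translation": [0,0,0],"rot": [0,0,0],"claw": 0},
])

```text
time: 12.55
eef_pos: [487.2, 346.0, 63.2]
ee_rot: [-3.14, 0.001, -1.265]
contact_force: [-0.4, 0.2, -2.5]
gripper_width: 55.6
```

```bash
python3 plan.py 486.2 344.7 34 -72.6 2; python3 - <<'E'
from plan import *;from h import *
d=robot.snapshot("wrist");np.savez("pics/w4.npz",**d,tcp=robot.state()["eef_pos"])
cv2.imwrite("pics/w4.png",cv2.resize(d["color"][:250],(768,375),interpolation=cv2.INTER_CUBIC)[:,:,::-1])
E
```

```text
t 12.55 tcp [487.2 346.   63.2] rot [-1.7989e+02  4.0000e-02 -7.2480e+01] F [-0.4  0.2 -2.5] w 55.6 q [0.62 0.49 1.81 0.   0.84 1.88]
n 2 translation [0.002, 0.002, 0.049] rot [-0.001, 0.0, 0.001] mm/row 14.6 deg/row 0.1
```

View pics/w4.png

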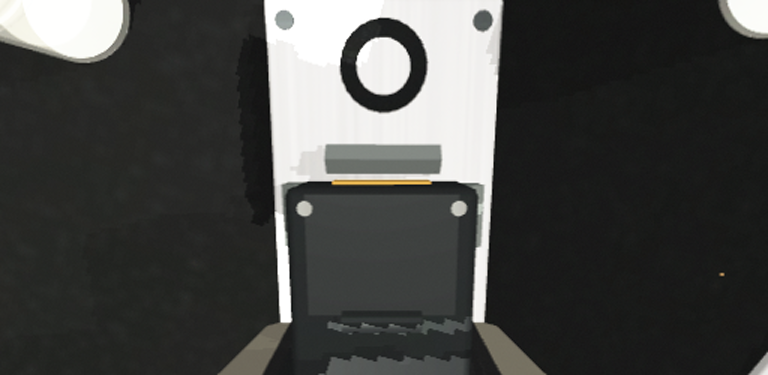

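Module over the pocket: screws midpoint column 382, ring mark (384,65), end block centred at 383. Checking the numbers by rays.

```bash
python3 - <<'E'
from h import *
d=dict(np.load("pics/w4.npz"));T=d["tcp"];yaw=np.radians(17.4);ex=np.array([np.cos(yaw),np.sin(yaw)]);ey=np.array([-ex[1],ex[0]])
L=lambda P:np.c_[(P[:,:2]-T[:2])@ex,(P[:,:2]-T[:2])@ey].round(1).tolist()
zt=T[2]+24.6
print("screws",[L(np.array([b[0]])) for b in blob(d,[(190,128),(320,128),(320,150),(190,150)],zt,110,255,5)])
print("ring",[(L(np.array([b[0]])),b[1]) for b in blob(d,[(222,8),(290,8),(290,80),(222,80)],8,0,70,200)])
print("plate screws",L(ray(d,[(284.5/1.5,20/1.5),(482.5/1.5,20/1.5)],8)))
P=rectcontour(d,[(170,0),(340,0),(340,120),(170,120)],8,100)
for sg in(1,-1):print(edge(P,T[:2],yaw,1,sg,60,140))
E
```

```text
screws [[[52.2, -28.8]], [[52.2, 21.4]], [[52.4, -22.8]]]
ring [([[102.8, -1.4]], 1617)]
plate screws [[118.8, 38.4], [119.0, -41.6]]
(np.float64(61.14947796261589), np.float64(-10.458239035329909), 146)
(np.float64(-65.71642860271902), np.float64(11.71920780881141), 150)
```

Call:
jog_arm([
  {"translation": [0,0,0],"rot": [0,0,0],"claw": 0},
  {"translation": [0.002,0,0.04],"rot": [0,0,0],"claw": 0},
  {"translation": [0,0,0.04],"rot": [0,0,0],"claw": 0},
  {"translation": [0,0,0],"rot": [0,0,0],"claw": 0},
  {"translation": [0,0,0],"rot": [0,0,0],"claw": 0},
  {"translation": [0,0,0],"rot": [0,0,0],"claw": 0},
])

```text
time: 13.35
eef_pos: [487.1, 345.3, 37.8]
ee_rot: [-3.141, 0.0, -1.265]
contact_force: [0.0, 1.1, -1.8]
gripper_width: 56.1
```

Call:
jog_arm([
  {"translation": [0,0,0.015],"rot": [0,0,0],"claw": 0},
  {"translation": [0,0,0.015],"rot": [0,0,0],"claw": 0},
  {"translation": [0,0,0.01],"rot": [0,0,0],"claw": 0},
  {"translation": [0,0,0],"rot": [0,0,0],"claw": 0},
])

```text
time: 13.85
eef_pos: [486.7, 345.0, 25.2]
ee_rot: [3.141, -0.0, -1.265]
contact_force: [0.4, 0.2, -2.3]
gripper_width: 55.6
```

Call:
jog_arm([
  {"translation": [0,0,0.01],"rot": [0,0,0],"claw": 0},
  {"translation": [0,0,0.01],"rot": [0,0,0],"claw": 0},
  {"translation": [0,0,0],"rot": [0,0,0],"claw": 0},
])

```text
time: 14.22
eef_pos: [486.7, 345.0, 19.3]
ee_rot: [3.141, -0.0, -1.265]
contact_force: [0.6, 0.4, -3.3]
gripper_width: 56.1
```

Free entry, no side forces. Continue to the floor.

Call:
jog_arm([
  {"translation": [0,0,0.007],"rot": [0,0,0],"claw": 0},
  {"translation": [0,0,0.005],"rot": [0,0,0],"claw": 0},
  {"translation": [0,0,0],"rot": [0,0,0],"claw": 0},
])

```text
time: 14.6
eef_pos: [486.8, 345.1, 15.9]
ee_rot: [3.141, -0.0, -1.265]
contact_force: [-0.6, -0.9, -2.0]
gripper_width: 55.2
```

Call:
jog_arm([
  {"translation": [0,0,0.004],"rot": [0,0,0],"claw": 0},
  {"translation": [0,0,0],"rot": [0,0,0],"claw": 0},
])

```text
time: 14.85
eef_pos: [487.0, 345.3, 15.4]
ee_rot: [-3.141, 0.0, -1.265]
contact_force: [-0.9, -0.8, 3.8]
gripper_width: 55.6
```

Call:
jog_arm([
  {"translation": [0,0,0],"rot": [0,0,0],"claw": 0.5},
  {"translation": [0,0,0],"rot": [0,0,0],"claw": 0.5},
  {"translation": [0,0,-0.03],"rot": [0,0,0],"claw": 0.5},
  {"translation": [0,0,-0.12],"rot": [0,0,0],"claw": 0.5},
  {"translation": [0,0,-0.15],"rot": [0,0,0],"claw": 0.5},
  {"translation": [0,0.1,-0.12],"rot": [0,0,0],"claw": 0.5},
  {"translation": [0,0.1,-0.12],"rot": [0,0,0],"claw": 0.5},
  {"translation": [0,0,0],"rot": [0,0,0],"claw": 0.5},
])

```text
time: 15.85
eef_pos: [429.7, 327.7, 179.9]
ee_rot: [-3.137, 0.002, -1.264]
contact_force: [-0.6, 0.1, 0.5]
gripper_width: 69.3
```

```bash
python3 - <<'E'
from plan import *;from h import *
show();d=robot.snapshot("wrist");np.savez("pics/w5.npz",**d,tcp=robot.state()["eef_pos"])
cv2.imwrite("pics/w5.png",cv2.resize(d["color"],(640,480),interpolation=cv2.INTER_CUBIC)[:,:,::-1])
t=loc2w(DK,DY,-66,37);print(t);plan(*t,75,-102.4,9)
E
```

```text
t 15.85 tcp [429.7 327.7 179.9] rot [-1.7975e+02  1.0000e-01 -7.2430e+01] F [-0.6  0.1  0.5] w 69.3 q [0.65 0.26 1.85 0.   1.03 1.91]
[586.88483674  99.80940589]
n 9 translation [0.089, -0.052, 0.038] rot [-0.0, 0.0, 0.074] mm/row 33.1 deg/row 3.3
```

View pics/w5.png

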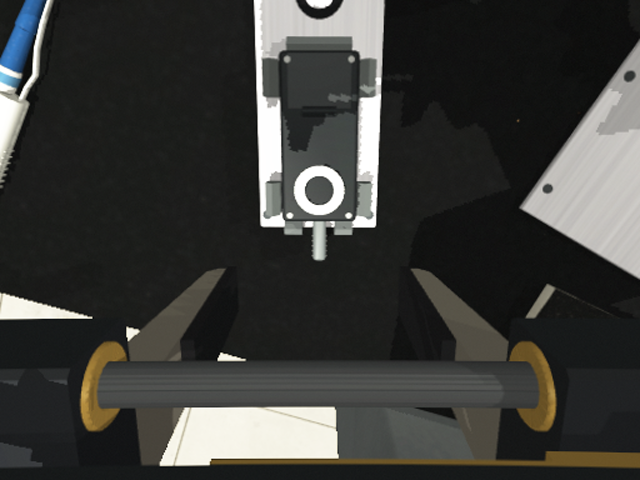

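Ring module is seated square with its fin in the slot (ring tag (319,190), fin (319,240)). Now the cross fin.

Call:
jog_arm([
  {"translation": [0.089,-0.052,0.038],"rot": [0,0,0.074],"claw": 0},
  {"translation": [0.089,-0.052,0.038],"rot": [0,0,0.074],"claw": 0},
  {"translation": [0.089,-0.052,0.038],"rot": [0,0,0.074],"claw": 0},
  {"translation": [0.089,-0.052,0.038],"rot": [0,0,0.074],"claw": 0},
  {"translation": [0.089,-0.052,0.038],"rot": [0,0,0.074],"claw": 0},
  {"translation": [0.089,-0.052,0.038],"rot": [0,0,0.074],"claw": 0},
  {"translation": [0.089,-0.052,0.038],"rot": [0,0,0.074],"claw": 0},
  {"translation": [0.089,-0.052,0.038],"rot": [0,0,0.074],"claw": 0},
  {"translation": [0.089,-0.052,0.038],"rot": [0,0,0.074],"claw": 0},
  {"translation": [0,0,0],"rot": [0,0,0],"claw": 0},
])

```text
time: 17.15
eef_pos: [585.5, 98.4, 71.9]
ee_rot: [3.139, -0.001, -1.791]
contact_force: [-0.7, 0.0, 0.2]
gripper_width: 45.9
```

Call:
jog_arm([
  {"translation": [0,0,0],"rot": [0,0,0],"claw": 0},
  {"translation": [0,0,0],"rot": [0,0,0],"claw": 0},
])

```text
time: 17.4
eef_pos: [585.5, 101.2, 74.2]
ee_rot: [-3.142, 0.0, -1.786]
contact_force: [0.0, 0.9, 0.1]
gripper_width: 46.0
```

```bash
python3 plan.py 587 100.4 11.5 -102.4 3; python3 - <<'E'
from h import *
d=dict(np.load("pics/w5.npz"));yaw=np.radians(17.4);ex=np.array([np.cos(yaw),np.sin(yaw)]);ey=np.array([-ex[1],ex[0]]);T=np.array([484.5,343.5])
for b in blob(d,np.array([(283,52),(357,52),(355,220),(283,220)])*.8,40,100,255,4):p=np.array(b[0])-T;print((p@ex).round(1),(p@ey).round(1),b[1])
E
```

```text
t 17.4 tcp [585.5 101.2  74.2] rot [-1.8000e+02  1.0000e-02 -1.0236e+02] F [0.  0.9 0.1] w 46.0 q [0.17 0.47 1.81 0.   0.86 1.95]
n 3 translation [0.001, -0.002, 0.07] rot [-0.0, 0.0, 0.0] mm/row 20.9 deg/row 0.0
55.4 22.2 24
55.5 -21.9 25
-34.8 -0.2 907
-53.8 21.8 28
-53.6 -22.4 26
-56.5 26.6 5
-56.5 -27.1 6
```

Call:
jog_arm([
  {"translation": [0.001,-0.001,0.07],"rot": [0,0,0],"claw": 0},
  {"translation": [0,-0.001,0.07],"rot": [0,0,0],"claw": 0},
  {"translation": [0,-0.001,0.069],"rot": [0,0,0],"claw": 0},
  {"translation": [0,0,0],"rot": [0,0,0],"claw": -1},
  {"translation": [0,0,0],"rot": [0,0,0],"claw": -1},
  {"translation": [0,0,0],"rot": [0,0,0],"claw": -1},
  {"translation": [0,0,0],"rot": [0,0,0],"claw": -1},
  {"translation": [0,0,0],"rot": [0,0,0],"claw": -1},
], newtons=20)

```text
time: 18.4
eef_pos: [587.0, 100.1, 12.3]
ee_rot: [-3.14, 0.001, -1.788]
contact_force: [-0.9, 0.8, 6.8]
gripper_width: 9.8
```

Call:
jog_arm([
  {"translation": [0,0.015,0],"rot": [0,0,0],"claw": -1},
  {"translation": [0,0.03,0],"rot": [0,0,0],"claw": -1},
  {"translation": [0,0.03,0],"rot": [0,0,0],"claw": -1},
  {"translation": [0,0.03,0],"rot": [0,0,0],"claw": -1},
])

```text
time: 18.9
eef_pos: [558.1, 106.7, 12.4]
ee_rot: [-3.137, 0.002, -1.788]
contact_force: [7.0, -1.5, -0.5]
gripper_width: 9.8
```

Moving as before; finish the draw, release, and rise to look.

Call:
jog_arm([
  {"translation": [0,0.035,0],"rot": [0,0,0],"claw": -1},
  {"translation": [0,0.035,0],"rot": [0,0,0],"claw": -1},
  {"translation": [0,0.035,0],"rot": [0,0,0],"claw": -1},
  {"translation": [0,0.035,0],"rot": [0,0,0],"claw": -1},
  {"translation": [0,0.035,0],"rot": [0,0,0],"claw": -1},
  {"translation": [0,0.035,0],"rot": [0,0,0],"claw": -1},
  {"translation": [0,0.035,0],"rot": [0,0,0],"claw": -1},
  {"translation": [0,0.035,0],"rot": [0,0,0],"claw": -1},
  {"translation": [0,0.03,0],"rot": [0,0,0],"claw": -1},
  {"translation": [0,0,0],"rot": [0,0,0],"claw": -1},
])

```text
time: 20.15
eef_pos: [465.1, 127.2, 12.3]
ee_rot: [-3.14, 0.001, -1.788]
contact_force: [0.5, 2.2, 11.2]
gripper_width: 9.9
```

Call:
jog_arm([
  {"translation": [0,0,0],"rot": [0,0,0],"claw": 0},
  {"translation": [0,0,0],"rot": [0,0,0],"claw": 0},
  {"translation": [0,0,0],"rot": [0,0,0],"claw": 0},
  {"translation": [0,0,-0.1],"rot": [0,0,0],"claw": 1},
  {"translation": [0,0,-0.16],"rot": [0,0,0],"claw": 1},
  {"translation": [0,0,-0.16],"rot": [0,0,0],"claw": 1},
  {"translation": [0,0,-0.1],"rot": [0,0,0],"claw": 1},
  {"translation": [0,0,0],"rot": [0,0,0],"claw": 1},
  {"translation": [0,0,0],"rot": [0,0,0],"claw": 1},
])

```text
time: 21.28
eef_pos: [464.0, 126.4, 166.5]
ee_rot: [3.14, -0.001, -1.788]
contact_force: [-0.2, -0.0, -0.2]
gripper_width: 92.0
```

```bash
python3 - <<'E'
from plan import *;from h import *
show();d=robot.snapshot("wrist");np.savez("pics/w6.npz",**d)
cv2.imwrite("pics/w6.png",d["color"][:,:,::-1])
yaw=DY;ex=np.array([np.cos(yaw),np.sin(yaw)]);ey=np.array([-ex[1],ex[0]]);T=loc2w(DK,DY,14-126,37);print(T)
q=[proj(d,[*(T+a*ex+b*ey),38])[0] for a,b in((-62,27),(-62,-27),(62,-27),(62,27))]
for b in blob(d,q,38,85,255,3):p=np.array(b[0])-T;print((p@ex).round(1),(p@ey).round(1),b[1])
E
```

```text
t 21.275 tcp [464.  126.4 166.5] rot [ 1.7993e+02 -4.0000e-02 -1.0244e+02] F [-0.2 -0.  -0.2] w 92.0 q [0.26 0.19 1.98 0.   0.98 2.05]
[541.95791193 109.68723094]
60.6 1.6 364
54.2 22.2 33
54.4 -21.7 33
25.3 27.8 15
0.8 27.6 31
-18.0 27.3 7
-35.5 -0.0 974
-33.8 27.7 24
-55.3 22.0 21
-55.1 -22.2 21
-60.6 0.4 189
```

View pics/w6.png

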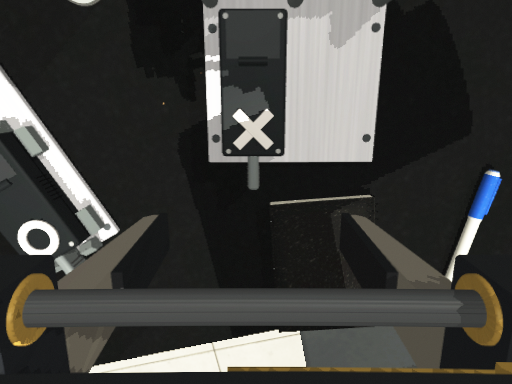

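Cross module is out and square (cross (253,129)). Grasp it by the sides.

```bash
python3 plan.py 541.6 110.3 75 -102.4 3
```

```text
t 21.325 tcp [463.8 126.4 166.1] rot [ 1.7988e+02 -6.0000e-02 -1.0244e+02] F [-0.4 -0.6 -0.4] w 91.9 q [0.26 0.19 1.98 0.   0.98 2.05]
n 3 translation [-0.001, -0.088, 0.101] rot [0.001, -0.0, -0.0] mm/row 40.3 deg/row 0.0
```

Call:
jog_arm([
  {"translation": [-0.001,-0.088,0.101],"rot": [0,0,0],"claw": 1},
  {"translation": [-0.001,-0.088,0.101],"rot": [0,0,0],"claw": 1},
  {"translation": [-0.001,-0.088,0.101],"rot": [0,0,0],"claw": 1},
  {"translation": [0,0,0],"rot": [0,0,0],"claw": 1},
  {"translation": [0,0,0.07],"rot": [0,0,0],"claw": 1},
  {"translation": [0,0,0.07],"rot": [0,0,0],"claw": 1},
  {"translation": [0,0,0.07],"rot": [0,0,0],"claw": 1},
  {"translation": [0,0,0],"rot": [0,0,0],"claw": 1},
  {"translation": [0,0,0],"rot": [0,0,0],"claw": 1},
])

```text
time: 22.45
eef_pos: [542.2, 110.7, 14.4]
ee_rot: [-3.141, 0.0, -1.788]
contact_force: [-0.1, -0.6, -0.1]
gripper_width: 92.0
```

Call:
jog_arm([
  {"translation": [0,0,0],"rot": [0,0,0],"claw": 0},
  {"translation": [0,0,0],"rot": [0,0,0],"claw": 0},
  {"translation": [0,0,0],"rot": [0,0,0],"claw": 0},
  {"translation": [0,0,0],"rot": [0,0,0],"claw": 0},
], newtons=25)

```text
time: 22.95
eef_pos: [542.4, 110.5, 13.8]
ee_rot: [-3.141, 0.0, -1.788]
contact_force: [0.3, 0.8, 2.5]
gripper_width: 55.5
```

Call:
jog_arm([
  {"translation": [0,0,-0.03],"rot": [0,0,0],"claw": 0},
  {"translation": [0,0,-0.1],"rot": [0,0,0],"claw": 0},
  {"translation": [0,0,-0.1],"rot": [0,0,0],"claw": 0},
  {"translation": [0,0,-0.1],"rot": [0,0,0],"claw": 0},
])

```text
time: 23.45
eef_pos: [541.9, 110.4, 113.7]
ee_rot: [3.141, -0.0, -1.788]
contact_force: [0.8, 1.4, -2.9]
gripper_width: 55.7
```

```bash
python3 plan.py 411.4 -304.3 330 -107.5 14
```

```text
t 23.45 tcp [541.9 110.4 113.7] rot [ 1.7997e+02 -1.0000e-02 -1.0244e+02] F [ 0.8  1.4 -2.9] w 55.7 q [0.2  0.36 1.88 0.   0.9  1.99]
n 14 translation [0.103, 0.005, -0.051] rot [0.0, -0.0, 0.008] mm/row 34.7 deg/row 0.4
```

Call:
jog_arm([
  {"translation": [0.103,0.005,-0.051],"rot": [0,0,0.008],"claw": 0},
  {"translation": [0.103,0.005,-0.051],"rot": [0,0,0.008],"claw": 0},
  {"translation": [0.103,0.005,-0.051],"rot": [0,0,0.008],"claw": 0},
  {"translation": [0.103,0.005,-0.051],"rot": [0,0,0.008],"claw": 0},
  {"translation": [0.103,0.005,-0.051],"rot": [0,0,0.008],"claw": 0},
  {"translation": [0.103,0.005,-0.051],"rot": [0,0,0.008],"claw": 0},
  {"translation": [0.103,0.005,-0.051],"rot": [0,0,0.008],"claw": 0},
])

```text
time: 24.32
eef_pos: [480.7, -98.2, 220.4]
ee_rot: [3.141, 0.0, -1.832]
contact_force: [0.1, 0.5, -2.8]
gripper_width: 56.0
```

Call:
jog_arm([
  {"translation": [0.103,0.005,-0.051],"rot": [0,0,0.008],"claw": 0},
  {"translation": [0.103,0.005,-0.051],"rot": [0,0,0.008],"claw": 0},
  {"translation": [0.103,0.005,-0.051],"rot": [0,0,0.008],"claw": 0},
  {"translation": [0.103,0.005,-0.051],"rot": [0,0,0.008],"claw": 0},
  {"translation": [0.103,0.005,-0.051],"rot": [0,0,0.008],"claw": 0},
  {"translation": [0.103,0.005,-0.051],"rot": [0,0,0.008],"claw": 0},
  {"translation": [0.103,0.005,-0.051],"rot": [0,0,0.008],"claw": 0},
  {"translation": [0,0,0],"rot": [0,0,0],"claw": 0},
  {"translation": [0,0,0],"rot": [0,0,0],"claw": 0},
  {"translation": [0,0,0],"rot": [0,0,0],"claw": 0},
])

```text
time: 25.58
eef_pos: [411.6, -301.3, 326.2]
ee_rot: [3.141, 0.001, -1.875]
contact_force: [0.2, 0.7, -4.5]
gripper_width: 55.6
```

```bash
python3 - <<'E'
from plan import *;from h import *
show();d=robot.snapshot("wrist");np.savez("pics/w7.npz",**d,tcp=robot.state()["eef_pos"])
cv2.imwrite("pics/w7.png",cv2.resize(d["color"][:250],(768,375),interpolation=cv2.INTER_CUBIC)[:,:,::-1])
E
```

```text
t 25.575 tcp [ 411.6 -301.3  326.2] rot [ 1.7994e+02  4.0000e-02 -1.0743e+02] F [ 0.2  0.7 -4.5] w 55.6 q [-0.63  0.08  1.73  0.    1.33  1.24]
```

View pics/w7.png

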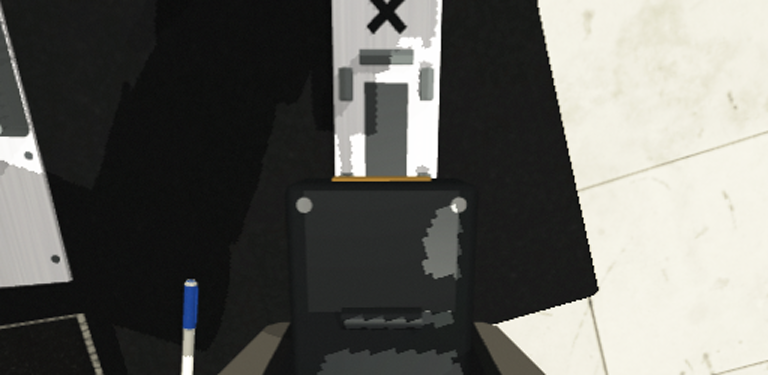

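Reject nest ahead: cross mark near (387,14), end block (387,57), pad columns 365–407, plate edges about 333 and 440.

```bash
python3 - <<'E'
from h import *
d=dict(np.load("pics/w7.npz"));g=cv2.cvtColor(d["color"],cv2.COLOR_RGB2GRAY);T=d["tcp"]
yaw=np.radians(-17.45);ex=np.array([np.cos(yaw),np.sin(yaw)]);ey=np.array([-ex[1],ex[0]])
L=lambda P:np.c_[(P[:,:2]-T[:2])@ex,(P[:,:2]-T[:2])@ey].round(1).tolist()
print("screws",[L(np.array([b[0]])) for b in blob(d,[(190,125),(320,125),(320,148),(190,148)],T[2]+24.2,110,255,5)])
P=rectcontour(d,[(205,0),(305,0),(305,118),(205,118)],8,90)
for sg in(1,-1):print("plate side",edge(P,T[:2]+80*ex+0*ey,yaw,1,sg,-30,90))
r=np.arange(60,116,2)
# pad right edge by threshold crossing, plate sides by row
pr=[265+np.argmax(g[k,265:280]>160) for k in r];pl=[238+np.argmax(g[k,238:255]<120) for k in r]
for n,c in(("padR",pr),("padL",pl)):
    q=np.array(L(ray(d,np.c_[np.array(c)-.5,r],8)));print(n,np.polyfit(q[:,0]-80,q[:,1],1).round(4),q[::9].tolist())
print("cross",[(L(np.array([b[0]])),b[1]) for b in blob(d,[(240,0),(276,0),(276,25),(240,25)],8,0,80,50)])
print("col258 ",g[28:62,258].tolist());print("col262",g[28:62,262].tolist())
for k in(44,52,54,100):print(k,g[k,218:296].tolist())
for k in(33,41,48.0,55.5):print(k,L(ray(d,[(258,k)],8)),L(ray(d,[(258,k)],26)))
E
```

```text
screws [[[53.5, 21.8]], [[53.5, -22.3]]]
plate side (np.float64(42.84502800109078), np.float64(-0.39285812581173174), 94)
plate side (np.float64(-52.20951841015381), np.float64(0.09238748615092313), 94)
padR [-1.36000e-02 -2.38105e+01] [[120.3, -24.1], [97.1, -24.5], [73.3, -23.4], [48.7, -23.7]]
padL [ 0.0204 14.7879] [[120.3, 15.3], [97.1, 15.4], [73.2, 14.2], [48.7, 14.4]]
cross [([[181.7, -4.7]], 307)]
col258  [198, 197, 197, 198, 175, 107, 96, 97, 90, 71, 67, 68, 68, 67, 61, 122, 159, 167, 167, 245, 252, 254, 254, 254, 254, 254, 246, 161, 88, 91, 89, 91, 88, 88]
col262 [195, 195, 195, 196, 174, 122, 126, 129, 133, 146, 148, 148, 148, 148, 128, 218, 249, 252, 252, 252, 254, 254, 254, 254, 254, 254, 246, 160, 90, 89, 89, 89, 89, 88]
44 [13, 12, 15, 33, 136, 184, 190, 190, 189, 180, 165, 157, 157, 166, 162, 157, 163, 162, 163, 162, 163, 165, 159, 157, 157, 154, 152, 153, 157, 158, 153, 152, 157, 157, 156, 157, 155, 153, 154, 155, 159, 222, 249, 249, 249, 249, 249, 249, 250, 249, 250, 250, 250, 249, 249, 251, 253, 253, 254, 254, 254, 252, 196, 196, 196, 191, 177, 176, 185, 221, 253,
[... 592 characters left out ...]
 238, 245, 246, 246, 246, 246, 246, 246, 246, 245, 246, 245, 246, 246, 246, 248, 253, 254, 253, 252, 252, 249, 231, 209, 110, 129, 128, 129, 129, 139, 152, 151, 151, 224, 254, 254, 245, 43, 26, 28]
100 [25, 25, 23, 23, 32, 207, 252, 249, 206, 189, 187, 189, 190, 189, 187, 188, 239, 253, 254, 254, 254, 254, 254, 254, 246, 156, 94, 95, 93, 93, 93, 93, 94, 96, 92, 93, 94, 95, 94, 95, 94, 94, 95, 94, 95, 95, 95, 95, 95, 95, 95, 97, 98, 189, 251, 254, 254, 254, 254, 254, 254, 254, 254, 254, 254, 254, 254, 254, 254, 254, 255, 255, 254, 235, 26, 24, 25, 26]
33 [[153.9, -5.6]] [[150.8, -5.5]]
41 [[144.1, -5.7]] [[141.3, -5.5]]
48.0 [[135.4, -5.7]] [[133.0, -5.5]]
55.5 [[126.0, -5.8]] [[123.9, -5.6]]
```

```bash
python3 plan.py 487.4 -329.4 60 -107.45 7
```

```text
t 25.625 tcp [ 411.7 -301.4  326.3] rot [ 1.7994e+02  3.0000e-02 -1.0742e+02] F [-0.6 -0.6 -3.2] w 55.7 q [-0.63  0.08  1.73  0.    1.33  1.24]
n 7 translation [0.002, -0.038, 0.127] rot [0.0, 0.0, 0.0] mm/row 39.7 deg/row 0.0
```

Call:
jog_arm([
  {"translation": [0.002,-0.038,0.127],"rot": [0,0,0],"claw": 0},
  {"translation": [0.002,-0.038,0.127],"rot": [0,0,0],"claw": 0},
  {"translation": [0.002,-0.038,0.127],"rot": [0,0,0],"claw": 0},
  {"translation": [0.002,-0.038,0.127],"rot": [0,0,0],"claw": 0},
  {"translation": [0.002,-0.038,0.127],"rot": [0,0,0],"claw": 0},
  {"translation": [0.002,-0.038,0.127],"rot": [0,0,0],"claw": 0},
  {"translation": [0.002,-0.038,0.127],"rot": [0,0,0],"claw": 0},
  {"translation": [0,0,0],"rot": [0,0,0],"claw": 0},
  {"translation": [0,0,0],"rot": [0,0,0],"claw": 0},
  {"translation": [0,0,0],"rot": [0,0,0],"claw": 0},
])

```text
time: 26.88
eef_pos: [487.3, -330.7, 61.8]
ee_rot: [-3.139, -0.001, -1.876]
contact_force: [0.1, 0.3, -4.4]
gripper_width: 55.8
```

```bash
python3 - <<'E'
from plan import *;from h import *
show();d=robot.snapshot("wrist");T=robot.state()["eef_pos"];np.savez("pics/w8.npz",**d,tcp=T)
cv2.imwrite("pics/w8.png",cv2.resize(d["color"][:250],(768,375),interpolation=cv2.INTER_CUBIC)[:,:,::-1])
yaw=np.radians(-17.45);ex=np.array([np.cos(yaw),np.sin(yaw)]);ey=np.array([-ex[1],ex[0]])
L=lambda P:np.c_[(P[:,:2]-T[:2])@ex,(P[:,:2]-T[:2])@ey].round(1).tolist()
print("screws",[L(np.array([b[0]])) for b in blob(d,[(190,128),(320,128),(320,150),(190,150)],T[2]+24.2,110,255,5)])
print("cross",[(L(np.array([b[0]])),b[1]) for b in blob(d,[(222,8),(290,8),(290,80),(222,80)],8,0,70,200)])
E
```

```text
t 26.875 tcp [ 487.3 -330.7   61.8] rot [-1.7987e+02 -4.0000e-02 -1.0747e+02] F [ 0.1  0.3 -4.4] w 55.8 q [-0.6   0.48  1.83 -0.    0.83  1.28]
screws [[[52.0, -28.5]], [[53.6, 21.9]], [[51.1, -19.9]]]
cross [([[103.9, 0.9]], 1819)]
```

View pics/w8.png

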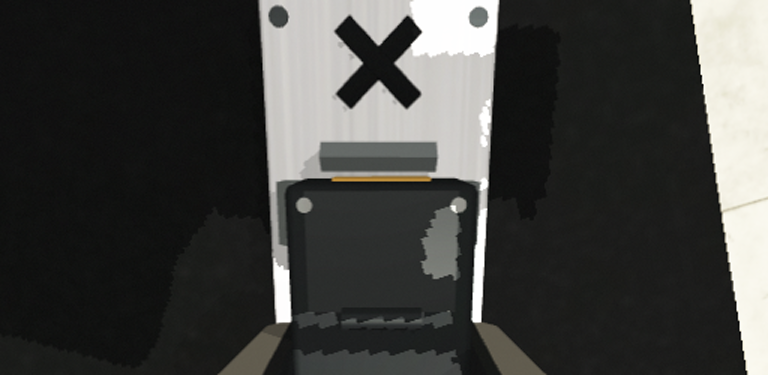

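Module is 1.1 mm too far toward -y of the nest (cross mark column 378 vs. screws 381.5), longitudinally right. Correct while lowering.

Call:
jog_arm([
  {"translation": [-0.002,0,0],"rot": [0,0,0],"claw": 0},
  {"translation": [-0.002,0,0.04],"rot": [0,0,0],"claw": 0},
  {"translation": [0,0,0.04],"rot": [0,0,0],"claw": 0},
  {"translation": [0,0,0],"rot": [0,0,0],"claw": 0},
  {"translation": [0,0,0],"rot": [0,0,0],"claw": 0},
  {"translation": [0,0,0],"rot": [0,0,0],"claw": 0},
])

```text
time: 27.68
eef_pos: [487.1, -329.3, 36.3]
ee_rot: [-3.141, -0.0, -1.876]
contact_force: [-0.1, 0.1, -3.2]
gripper_width: 55.7
```

Call:
jog_arm([
  {"translation": [0,0,0.015],"rot": [0,0,0],"claw": 0},
  {"translation": [0,0,0.015],"rot": [0,0,0],"claw": 0},
  {"translation": [0,0,0.007],"rot": [0,0,0],"claw": 0},
  {"translation": [0,0,0],"rot": [0,0,0],"claw": 0},
])

```text
time: 28.18
eef_pos: [486.8, -329.1, 24.7]
ee_rot: [3.141, 0.0, -1.876]
contact_force: [0.2, 0.3, -3.2]
gripper_width: 55.6
```

Call:
jog_arm([
  {"translation": [0,0,0.01],"rot": [0,0,0],"claw": 0},
  {"translation": [0,0,0.01],"rot": [0,0,0],"claw": 0},
  {"translation": [0,0,0],"rot": [0,0,0],"claw": 0},
])

```text
time: 28.55
eef_pos: [486.8, -329.0, 18.7]
ee_rot: [3.141, 0.0, -1.876]
contact_force: [-0.9, 0.1, -3.0]
gripper_width: 55.8
```

Call:
jog_arm([
  {"translation": [0,0,0.006],"rot": [0,0,0],"claw": 0},
  {"translation": [0,0,0.004],"rot": [0,0,0],"claw": 0},
  {"translation": [0,0,0],"rot": [0,0,0],"claw": 0},
])

```text
time: 28.92
eef_pos: [486.9, -329.1, 15.9]
ee_rot: [3.141, 0.0, -1.876]
contact_force: [0.4, 0.1, -2.4]
gripper_width: 55.8
```

Call:
jog_arm([
  {"translation": [0,0,0.003],"rot": [0,0,0],"claw": 0},
  {"translation": [0,0,0],"rot": [0,0,0],"claw": 0},
])

```text
time: 29.18
eef_pos: [487.0, -329.2, 15.8]
ee_rot: [-3.141, -0.0, -1.876]
contact_force: [-2.6, 1.6, 4.4]
gripper_width: 56.0
```

Floor contact at the expected height (15.8, weight off). Release, rise, check.

Call:
jog_arm([
  {"translation": [0,0,0],"rot": [0,0,0],"claw": 0.5},
  {"translation": [0,0,0],"rot": [0,0,0],"claw": 0.5},
  {"translation": [0,0,-0.03],"rot": [0,0,0],"claw": 0.5},
  {"translation": [0,0,-0.12],"rot": [0,0,0],"claw": 0.5},
  {"translation": [0,0,-0.15],"rot": [0,0,0],"claw": 0.5},
  {"translation": [0,0.1,-0.12],"rot": [0,0,0],"claw": 0.5},
  {"translation": [0,0.1,-0.12],"rot": [0,0,0],"claw": 0.5},
  {"translation": [0,0,0],"rot": [0,0,0],"claw": 0.5},
  {"translation": [0,0,0],"rot": [0,0,0],"claw": 0.5},
])

```text
time: 30.3
eef_pos: [430.2, -311.3, 177.1]
ee_rot: [-3.141, -0.0, -1.876]
contact_force: [-0.1, 0.8, 0.9]
gripper_width: 69.1
```

```bash
python3 - <<'E'
from plan import *;from h import *
show();d=robot.snapshot("wrist");t=robot.snapshot("top")
cv2.imwrite("pics/w9.png",np.hstack([cv2.resize(d["color"][:250,120:400],(448,400)),cv2.resize(t["color"][110:270,30:420][:, :],(780,320))[:, :350]][0:1])[:,:,::-1])
a=cv2.resize(d["color"][:250,120:400],(336,300));b=cv2.resize(t["color"][110:260,20:420],(800,300),interpolation=cv2.INTER_CUBIC)
c=np.zeros((600,800,3),np.uint8);c[:300,:336]=a;c[300:]=b;cv2.imwrite("pics/end.png",c[:,:,::-1])
yaw=np.radians(-17.45);ex=np.array([np.cos(yaw),np.sin(yaw)]);ey=np.array([-ex[1],ex[0]]);T=np.array([487,-329.])
q=[proj(d,[*(T+u*ex+v*ey),40])[0] for u,v in((-60,26),(-60,-26),(60,-26),(60,26))]
for b in blob(d,q,40,100,255,4):p=np.array(b[0])-T;print((p@ex).round(1),(p@ey).round(1),b[1])
E
```

```text
t 30.3 tcp [ 430.2 -311.3  177.1] rot [-1.7994e+02 -1.0000e-02 -1.0749e+02] F [-0.1  0.8  0.9] w 69.1 q [-0.63  0.25  1.87  0.    1.02  1.25]
59.8 24.6 10
60.0 -24.7 8
53.9 21.5 24
54.0 -22.8 21
-36.2 -0.9 910
-55.2 -22.7 30
-55.4 21.2 26
-58.7 26.0 4
-59.4 8.6 5
-59.4 -8.2 7
```

View pics/end.png

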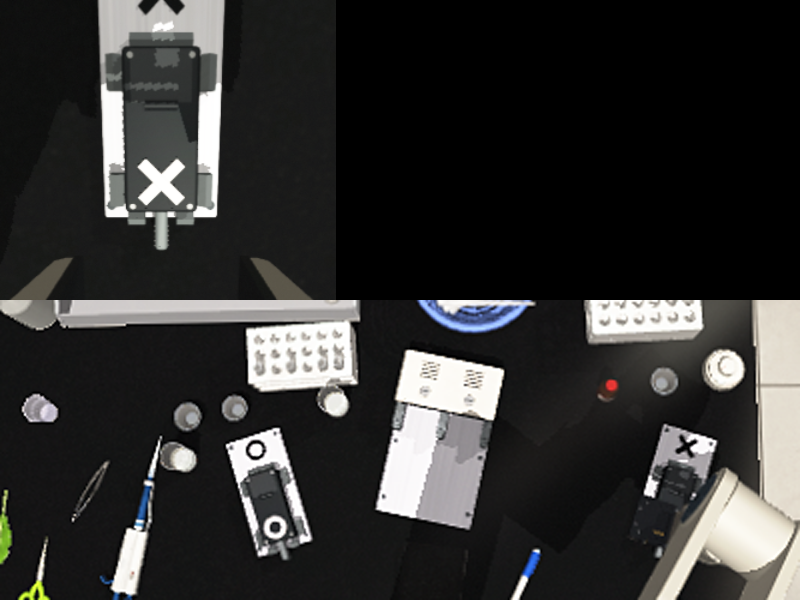

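Both modules are seated and square (cross screws span 109.2 x 44.2, matching the flat module), and the dock is empty. The other things stand as they did. Handing in.

```bash
python3 -c "
from plant import robot
print(robot.hand_in())"
```

```text
the job is handed in; nothing more can be done
None
```

Both modules are out of the dock and seated in their nests: ring in the ring nest, cross in the cross nest. I drew each one onto the apron by its fin, gripped it by the sides, lowered it until it touched the pocket floor, and released it. The job was handed in at about 30 s.

**Last checks, all passed:**
- **Seating:** Both went in with almost no side force. The floor took their weight at a tool height of 15.4 mm (ring) and 15.8 mm (cross); I expected about 15 mm.
- **Flatness:** Screw spacing on the seated modules was about 109 x 44 mm. The modules measured the same lying flat on the apron.
- **Fins and dock:** Both fins lie in their slots. The top camera shows an empty dock and, by eye, the bystanders where they were. The arm covers part of the reject nest in that picture, but the wrist picture shows it fully.

**Disagreements along the way:**
- The first move calls were refused because I had left out the claw value. Nothing moved.
- The nest positions from the two cameras, and from different features of a nest, differed by up to about 2 mm. I settled this with a close wrist look over each nest and shifted by about 0.5 mm (ring) and 1.2 mm (cross) before lowering.
- The tool read about 7–11 N upward whenever it held a fin, possibly from the fingertips resting on the apron. It was gone on release.

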